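Wedge the rocking microscope controller

ROBOT

A 7-joint arm with a two-finger parallel gripper is mounted at the origin on the work surface. World frame = base frame: x ahead of the robot, y to its left, z up, the work surface at z = 0. Lengths are in m, angles in rad, forces in N, time in s.
With the tool pointing down it reaches from about 0.425 to 0.825 m from the base axis. Payload 3.6 kg.
Tool frame: the origin (TCP) lies at the very end of the fingers, on their centre line; the grasp point (between the pads) lies 19 mm behind it; z points along the fingers, y is the direction in which the jaws open and shut (so a half turn about z gives the same grasp; the last joint's range is limited). The gripper opens to 93 mm and grips with 3 to 60 N. Pads are 15 mm wide; open, the fingers measure 128 mm over their backs; the gripper's body (75 mm by 188 mm) begins 65 mm behind the grasp point.
Start: joints at [-1.226, 0.615, -0.013, 1.423, 0.008, 1.103, -0.04], TCP at [0.236, 0.606, 0.194] pointing down, gripper open.
Joint ranges: [-3.12, 3.12], [-0.3, 2.06], [-1.34, 1.32], [0.26, 2.42], [-1.36, 4.5], [0.01, 1.98], [-2.84, 2.84]. Speed limits (rad/s): [2.79, 2.79, 3.14, 3.14, 3.14, 3.14, 3.14].

INTERFACE

Orientations are given as a rotation vector (axis times angle).
In Python, from rig import * gives the robot as it stands.
- The arm moves only by the tool servo_tool, never from a script. Its argument "series" is one flat list of numbers, 4 for each row, row after row: the shift along the tool's x, y, z scaled (see below), then the turn about the tool's z scaled (see below). In form: [tx, ty, tz, roll, tx, ty, tz, roll, ...]. A call has 1 to 12 rows; each row shifts and turns the commanded pose from where the row before left it, along the tool's axes as they then stand; what a row does not reach is not made up. The controller multiplies each number of a shift by 4 cm and each number of a turn by 4 degrees. A row lasts 1/12 s, in which the tool goes at most 41.7 mm and 7.16 degrees, less where a joint would pass 70% of its speed; a pose out of reach is approached as far as the arm can. A call with a number of a shift or a turn outside -1 to 1 is refused whole. A call with a gripper value outside its range is refused whole. "grip" is the opening, from -1 (shut) to 1 (fully open), so that 0 is half open, set as the call begins (left out, the last holds). The fingers move at their own pace and stop on an object; "squeeze" is the grip in N (left out, the last holds). Time passes only in rows, so rows that do not move let the fingers close. It gives the time, the measured TCP pose, the force and the opening at its end, in the units of the state.
- observe(): the state, without advancing time (a new reading comes with each control period).
- capture(name): name is "side" or "top" or "wrist"; returns a dict with "img" (480x640x3 uint8, red, green, blue), "z_map" (480x640 float32, m along the optical axis (not along the pixel's ray), 0 where there is no reading), "fx", "fy", "cx", "cy" (pixels), "k1" (the pictures are not rectified: a ray, as slopes to the right and down, at radius r is drawn at 1 + k1 r^2 times it, then the intrinsics apply), "T" (4x4, takes a point from camera to world coordinates); the wrist camera has in their place "hand_eye" (4x4, takes a point from camera to tool coordinates, whose origin is the TCP and whose axes are the flange's). Camera axes: x right, y down, z forward; pixel columns grow to the right and rows downward; lengths in m; the calibration is good to about 2 mm. A picture is of the moment at which its call begins: read the wrist's pose just before it.
- close_job(): hands the job in, once; it reports no verdict.
The state is a dict: "time": time; "q": joint angles; "dq": joint speeds; "joint_efforts": joint torques, N m; "ee_pos": TCP position; "eef_rot": TCP orientation; "wrist_force": force on the tool from outside, world axes, zero at the start; "torque": the same for the moment, N m; "width": finger opening in m.
Only numpy, scipy, OpenCV 4.12 (cv2) and the standard library are available. Lean on these libraries where they do the work, as an engineer would, in place of code of your own. Each camera call takes 0.05 s, during which the arm holds its last target.

TASK

The microscope's stage controller rocks because it has lost the rubber foot under its far right corner (the one with the orange sticker) and stands there on a bare screw that ends short of the bench. With your fingertips push the yellow levelling wedge along the bench, thin end first, snugly under that screw so that the box sits level and no longer rocks, then press down on the stickered corner to check that it stays firm. Only push and press gently: do not pick up or squeeze the wedge, do not shove the box along or jack it up off its other feet, and leave the other things on the bench alone.

Things in the scene. Friction and masses are not known exactly. Their poses are not given: they have to be found in the camera images.
- controller: light grey steel box, dark blue front panel, 200 (x) x 260 (y) x 90 mm high over its feet, about 2.1 kg, loose. Origin: footprint centre at foot level (z = 0); x points away from the robot, y to its left. Underside 20 mm above the bench. Rubber feet, 22 mm across, at (-80,-110), (-80,+110), (+80,+110) mm; bare screw at (+80,-110). It starts level, its weight on the three rubber feet
- screw (a point): the spot at foot level straight below the bare screw, fixed to the box: 20 mm in from the box's right (-y) and rear (+x) faces. The upright steel screw, 12 mm thick with a round end, ends 4 to 8.5 mm above this spot (how much is not known); it does not turn or slide. About 10 N of lift here would raise the box off its other feet; pushing the jammed wedge with over 14 N shoves the box along
- corner (a point): centre of the orange sticker (22 mm disc) on the box's flat top, straight above the screw, 90 mm above the bench when level; the place to press. Unwedged, about 1.5 N here tips this corner down by 4 to 8.5 mm until the screw meets the bench; wedged snugly it stays put
- wedge: yellow plastic wedge lying flat, loose, about 60 g, 110 mm long (x), 40 mm wide (y); 2 mm thick at the thin end (+x), rising evenly to 16 mm at the thick end (-x), whose end face is upright and flat. Origin: footprint centre at bench height. It starts with the thin end pointing roughly at the box's right (-y) face. Friction about 0.6; under load it stays where it is pushed
- wedge_thin (a point): middle of the wedge's thin end, 2 mm above the bench
- wedge_thick (a point): middle of the wedge's upright thick end face, 8 mm above the bench; the place to push
- objective: loose bystander: microscope objective standing on its threaded end, silver with a blue ring, 30 mm across, 46 mm tall; origin at the centre of its underside
- oil_bottle: loose bystander: amber immersion-oil bottle with a black cap, 30 mm across, 58 mm tall; origin at the centre of its underside
- mouse: loose bystander: black computer mouse, 105 x 60 x 33 mm; origin at the centre of its underside
- driver: loose bystander: screwdriver with a red handle lying on the bench, 170 mm long
- slide_box: loose bystander: closed blue slide box, 85 x 175 x 33 mm; origin at the centre of its underside
- tissue_pack: loose bystander: white and green lens-tissue pack, 75 x 110 x 30 mm; origin at the centre of its underside
There are look-alikes about, which are no part of the job. There is more than one size of the wedge; the job needs the middle-sized.

How it is judged:
On the way, in this order (a step that is already met when the one before it is completed fails the run):
1. the wedge's thin end has been pushed under the bare screw, with the fingers off the box (x of corner in the frame of wedge between -0.05 and 0.05 m and y of corner in the frame of wedge between -0.017 and 0.017 m and contact force between the fingers and controller below 0.5 N), for 0.1 s.
2. the fingers press on the stickered corner with 4 N or more for 0.3 s and it stays within 1.5 mm of level (x of corner in the frame of wedge between -0.05 and 0.05 m and y of corner in the frame of wedge between -0.017 and 0.017 m and height (world z) of corner between 0.0885 and 0.0915 m and contact force between the fingers and controller above 4 N and horizontal distance between the grasp point and corner below 0.045 m), for 0.3 s.
At the end, for the whole second after the job is handed in: The bare screw rests on the flat-lying wedge (5 mm or more in from its ends, within 17 mm of its centre line, bearing 0.2 N or more); the stickered corner is within 1.5 mm of level height, the box level to 0.012 rad and within 20 mm of its start; all at rest (x of corner in the frame of wedge between -0.05 and 0.05 m and y of corner in the frame of wedge between -0.017 and 0.017 m and height (world z) of corner between 0.0885 and 0.0915 m and angle between controller's own z axis and vertical below 0.012 rad and contact force between wedge and controller above 0.2 N and linear speed of each of controller, wedge below 0.01 m/s and distance of controller from where it was at the start of the episode below 0.02 m and height (world z) of wedge below 0.004 m); the robot touches nothing.
It fails at once if the wedge is lifted off the bench by more than 6 mm or tipped up (height (world z) of wedge above 0.006 m or angle between wedge's own z axis and vertical above 0.15 rad).
It fails at once if the wedge is squeezed or rammed: more than 30 N from the fingers (contact force between the fingers and wedge above 30 N).
It fails at once if the box is shoved along by more than 20 mm (distance of controller from where it was at the start of the episode above 0.02 m).
It fails at once if the stickered corner is jacked up by more than 3 mm (height (world z) of corner above 0.093 m).
It fails at once if another thing on the bench is moved by more than 20 mm (distance of any of objective, oil_bottle, mouse, driver, slide_box, tissue_pack from where it was at the start of the episode above 0.02 m).
It also fails if it takes over 45 s, if anything falls off the work surface, if the arm or the gripper's body presses on something with over 40 N, if the wrist force passes 120 N, or if a joint passes its speed limit or range.

## Working session

There is one attempt and no reset: what is moved stays moved. The work goes in short steps, Python scripts to look and compute and a tool call to move; the robot and the scene stay as the last step left them, time stands still between calls to the robot, and variables do not carry over. Pictures are saved under pics/ and viewed, and the job is handed in when it is done.

Besides the shell and the picture viewer there is one more tool, called after ">>>" as a command line: name --argument value ..., lists and objects as JSON in quotes. servo_tool: Moves the arm, as the interface text tells. Its arguments: {"type":"object","properties":{"series":{"type":"array","items":{"type":"number","minimum":-1,"maximum":1}},"grip":{"type":"number"},"squeeze":{"type":"number"}},"required":["series"]}

```bash
ls; mkdir -p pics
python3 - <<'E'
from rig import *
import cv2,numpy as np
s=observe();print(s)
for n in ["top","side"]:
    c=capture(n);cv2.imwrite(f"pics/{n}0.png",c["img"][...,::-1]);np.savez(f"{n}0.npz",**c)
    print({k:v for k,v in c.items() if k not in("img","z_map")})
E
```

```text
pics
{'time': 0.0, 'q': array([-1.22549323,  0.6159284 , -0.01261522,  1.42488853,  0.00814587,
        1.10339142, -0.04043727]), 'dq': array([-0.00038906, -0.00033172, -0.00113317, -0.00083771,  0.00198934,
        0.00178308, -0.00113608]), 'joint_efforts': array([ 3.96548057e-04, -4.58943200e+01,  2.09538834e-01, -1.65741813e+01,
       -6.09741476e-02,  2.06626434e-02,  2.30004307e-04]), 'ee_pos': array([0.23583913, 0.60479221, 0.19307875]), 'eef_rot': array([-0.58051947, -3.087085  ,  0.00397982]), 'wrist_force': array([ 0.48028723,  0.13945863, -0.3754551 ]), 'torque': array([ 0.02560766,  0.00252143, -0.0047926 ]), 'width': 0.09269256680247077}
{'fx': 603.9919953278775, 'fy': 603.9919953278775, 'cx': 324.5456772973097, 'cy': 233.96840543520233, 'k1': -0.13070301940696075, 'T': array([[-0.0261005 , -0.99621375,  0.08292719,  0.46355295],
       [-0.999656  ,  0.02579668, -0.0047332 , -0.01054693],
       [ 0.00257603, -0.0830222 , -0.99654437,  1.57776107],
       [ 0.        ,  0.        ,  0.        ,  1.        ]])}
{'fx': 518.1974276893671, 'fy': 518.1974276893671, 'cx': 311.81029694554746, 'cy': 227.6766531708214, 'k1': -0.017931932429339114, 'T': array([[ 0.99113982, -0.09226997,  0.09554109,  0.41872141],
       [-0.13281733, -0.69492386,  0.70671097, -1.07694805],
       [ 0.00118559, -0.7131389 , -0.70102176,  1.14692014],
       [ 0.        ,  0.        ,  0.        ,  1.        ]])}
```

View pics/top0.png

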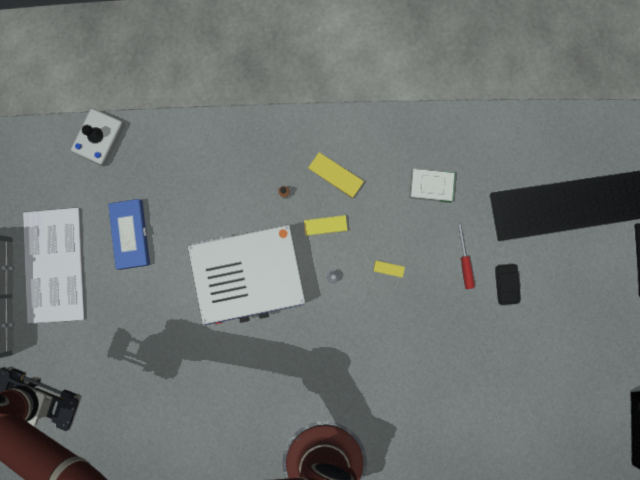

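View pics/side0.png

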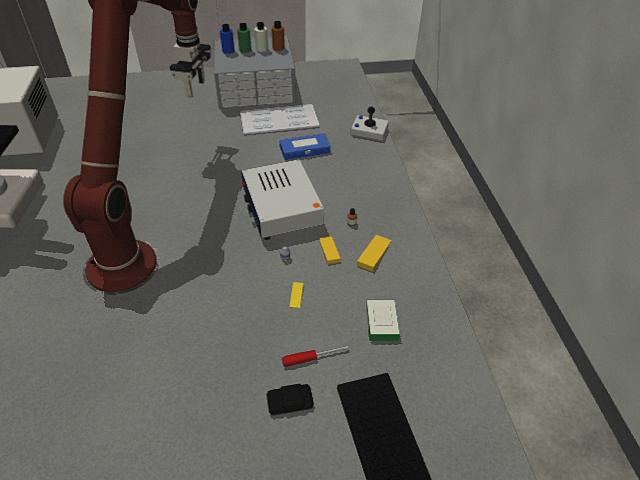

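The top view shows the orange sticker at (283,234). The middle wedge is at (327,225), the large one at (336,175) and the small one at (389,269). The objective is at (335,276) and the bottle at (284,191). Next I'll measure these.

```bash
cat > h.py <<'E'
import numpy as np,cv2
def rays(c,uv,T=None):
    uv=np.asarray(uv,float).reshape(-1,1,2)
    K=np.array([[c["fx"],0,c["cx"]],[0,c["fy"],c["cy"]],[0,0,1.]])
    p=cv2.undistortPointsIter(uv,K,np.array([float(c["k1"]),0,0,0]),None,None,(3,50,1e-10)).reshape(-1,2)
    return np.c_[p,np.ones(len(p))]
def onplane(c,uv,z,T=None):
    T=c["T"] if T is None else T
    d=rays(c,uv)@T[:3,:3].T;o=T[:3,3]
    return o+d*((z-o[2])/d[:,2])[:,None]
def proj(c,P,T=None):
    T=c["T"] if T is None else T
    p=(np.atleast_2d(P)-T[:3,3])@T[:3,:3]; s=p[:,:2]/p[:,2:]
    s=s*(1+c["k1"]*(s**2).sum(1,keepdims=True))
    return s*np.array([c["fx"],c["fy"]])+np.array([c["cx"],c["cy"]])
def blobs(img,lo,hi,amin=20):
    hsv=cv2.cvtColor(img,cv2.COLOR_RGB2HSV)
    m=cv2.inRange(hsv,lo,hi)
    cs,_=cv2.findContours(m,cv2.RETR_EXTERNAL,cv2.CHAIN_APPROX_NONE)
    return m,[k for k in cs if cv2.contourArea(k)>amin]
E
python3 - <<'E'
from h import *
for n in["top","side"]:
    c=dict(np.load(n+"0.npz"))
    img=c["img"]
    print(n)
    for nm,lo,hi in[("yellow",(18,120,60),(35,255,255)),("orange",(4,150,120),(16,255,255))]:
        m,cs=blobs(img,lo,hi)
        for k in cs:
            r=cv2.minAreaRect(k);M=cv2.moments(k);cc=(M["m10"]/M["m00"],M["m01"]/M["m00"])
            z=.09 if nm=="orange" else .009
            print(nm,cv2.contourArea(k),np.round(cc,1),"ctr",onplane(c,[cc],z)[0].round(4))
            ap=cv2.approxPolyDP(k,4,True)[:,0]
            print("  poly",ap.tolist(),"box",onplane(c,cv2.boxPoints(r),z).round(4)[:,:2].tolist())
E
python3 - <<'E'
from h import *
c=dict(np.load("top0.npz"));im=c["img"][160:300,180:420,::-1]
cv2.imwrite("pics/topz.png",cv2.resize(im,(800,467),interpolation=cv2.INTER_CUBIC))
c=dict(np.load("side0.npz"));im=c["img"][150:310,230:410,::-1]
cv2.imwrite("pics/sidez.png",cv2.resize(im,(675,600),interpolation=cv2.INTER_CUBIC))
E
```

```text
top
yellow 261.0 [388.5 268.6] ctr [ 0.4995 -0.1819  0.009 ]
  poly [[375, 262], [376, 271], [402, 275], [403, 267]] box [[0.496, -0.1417], [0.5214, -0.1482], [0.5029, -0.2222], [0.4774, -0.2156]]
yellow 543.5 [325.4 225. ] ctr [ 0.6175 -0.0209  0.009 ]
  poly [[345, 216], [304, 221], [306, 234], [345, 230]] box [[0.632, 0.0353], [0.6413, -0.0728], [0.6035, -0.0759], [0.5943, 0.032]]
yellow 966.0 [335.8 174.7] ctr [ 0.7497 -0.0517  0.009 ]
  poly [[319, 153], [309, 168], [352, 196], [362, 181]] box [[0.77, 0.0216], [0.8132, -0.0082], [0.7308, -0.1233], [0.688, -0.0933]]
orange 21.5 [282.6 233.4] ctr [0.5915 0.086  0.09  ]
  poly [[281, 231], [284, 236]] box [[0.5976, 0.0924], [0.5973, 0.08], [0.5848, 0.0802], [0.5852, 0.0926]]
side
yellow 244.5 [296.  294.8] ctr [ 0.4953 -0.1868  0.009 ]
  poly [[293, 282], [289, 306], [299, 307], [302, 283]] box [[0.4715, -0.2252], [0.4909, -0.1372], [0.5205, -0.1468], [0.4999, -0.2341]]
yellow 337.0 [329.5 249.6] ctr [ 0.6139 -0.0299  0.009 ]
  poly [[320, 237], [327, 263], [338, 262], [331, 236]] box [[0.5885, 0.0248], [0.6317, 0.0383], [0.6403, -0.0796], [0.5992, -0.0915]]
yellow 615.0 [373.1 252.7] ctr [ 0.7412 -0.0596  0.009 ]
  poly [[378, 235], [357, 265], [373, 270], [391, 240]] box [[0.6785, -0.0951], [0.7684, 0.0325], [0.808, -0.0163], [0.7173, -0.1388]]
```

View pics/topz.png

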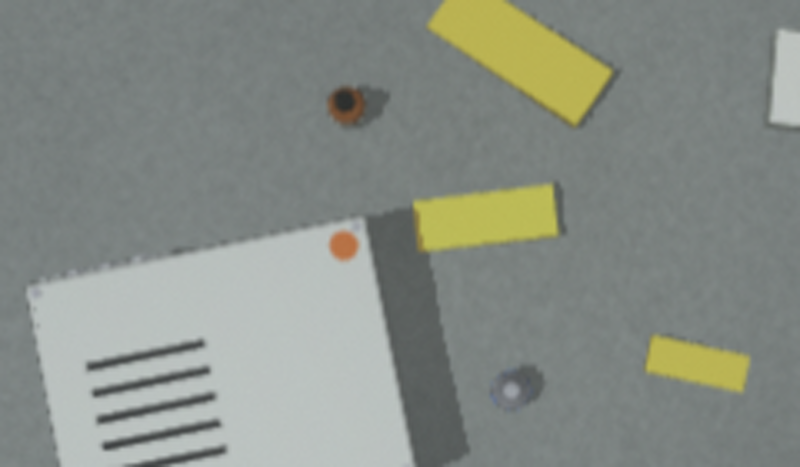

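View pics/sidez.png

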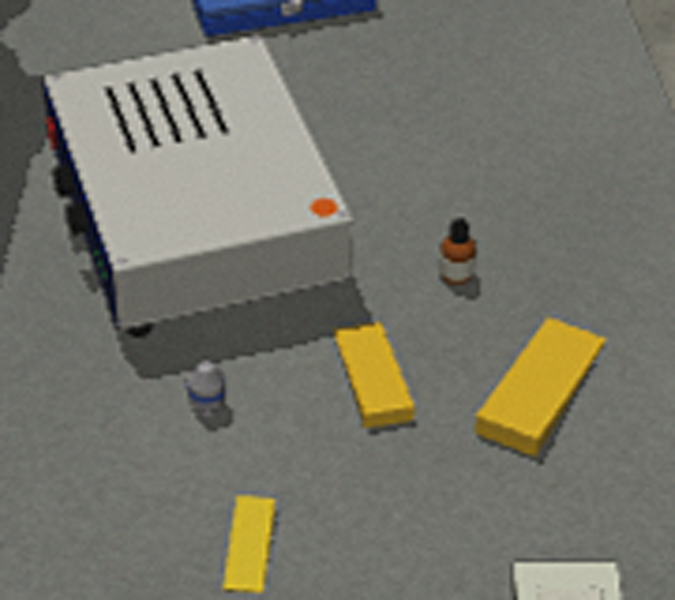

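The wedge points about 17 mm off the screw line, so it has to turn a few degrees as it is pushed. Next are finer corner and box-yaw measurements.

Run:
```python
from h import *
def ang(a,b): return np.degrees(np.arctan2(*(b-a)[1::-1]))
c=dict(np.load("top0.npz"));img=c["img"]
m,cs=blobs(img,(8,70,40),(38,255,255))
for k in cs:
    M=cv2.moments(k)
    if M["m00"]>150: print(M["m00"],np.round((M["m10"]/M["m00"],M["m01"]/M["m00"]),1), np.round(cv2.boxPoints(cv2.minAreaRect(k)),1).tolist())
k=[k for k in cs if cv2.pointPolygonTest(k,(325,225),False)>0][0]
b=cv2.boxPoints(cv2.minAreaRect(k));b=b[np.argsort(b[:,0])]
thin=onplane(c,[b[:2].mean(0)],.002)[0];thick=onplane(c,[b[2:].mean(0)],.016)[0]
print("top thin",thin.round(4),"thick",thick.round(4),np.linalg.norm((thin-thick)[:2]),ang(thick,thin))
# box top
hsv=cv2.cvtColor(img,cv2.COLOR_RGB2HSV)
m=cv2.inRange(hsv,(0,0,165),(180,40,255))
cs,_=cv2.findContours(m,cv2.RETR_EXTERNAL,cv2.CHAIN_APPROX_NONE)
k=max([k for k in cs if cv2.pointPolygonTest(k,(270,280),False)>0],key=cv2.contourArea)
b=cv2.boxPoints(cv2.minAreaRect(k));w=onplane(c,b,.09);print("box",b.round(1).tolist(),w.round(4)[:,:2].tolist(),[round(float(ang(w[i],w[(i+1)%4])),2) for i in range(4)],w.mean(0))
# orange both
for n in["top","side"]:
    c=dict(np.load(n+"0.npz"));m,cs=blobs(c["img"],(4,110,110),(16,255,255),15)
    for k in cs:
        M=cv2.moments(k);u=(M["m10"]/M["m00"],M["m01"]/M["m00"]);print(n,M["m00"],np.round(u,1),onplane(c,[u],.09)[0].round(4))
```

```text
314.5 [388.8 268.5] [[372.70001220703125, 270.8999938964844], [375.20001220703125, 259.6000061035156], [404.8999938964844, 266.1000061035156], [402.5, 277.3999938964844]]
622.5 [325.2 224.9] [[303.0, 219.8000030517578], [345.3999938964844, 214.39999389648438], [347.3999938964844, 230.1999969482422], [304.8999938964844, 235.5]]
1048.0 [335.7 174.7] [[307.20001220703125, 167.8000030517578], [318.5, 150.6999969482422], [364.0, 181.0], [352.6000061035156, 198.10000610351562]]
top thin [0.6127 0.0355 0.002 ] thick [ 0.6224 -0.0756  0.016 ] 0.11148973090794605 94.97877617293469
box [[186.5, 245.60000610351562], [288.20001220703125, 224.89999389648438], [304.1000061035156, 302.8999938964844], [202.3000030517578, 323.6000061035156]] [[0.5672, 0.3259], [0.6121, 0.0718], [0.419, 0.0371], [0.3738, 0.2888]] [-79.98, -169.81, 100.16, 10.88] [0.49304048 0.18088018 0.09      ]
top 36.5 [282.6 233.2] [0.592 0.086 0.09 ]
side 20.0 [316.  204.8] [0.5886 0.0852 0.09  ]
```

>>> servo_tool --series '[-0.4,-0.32,0,0,-0.75,-0.62,0,0,-0.75,-0.62,0,0,-0.75,-0.62,0,0,-0.75,-0.62,0,0,-0.75,-0.62,0,0,-0.75,-0.62,0,0,-0.75,-0.62,0,0,-0.75,-0.62,0,0,-0.75,-0.62,0,0,-0.75,-0.62,0,0,-0.75,-0.62,0,0]' --grip -1 --squeeze 5

```text
time: 1.1
ee_pos: [0.455, 0.2119, 0.1941]
eef_rot: [-0.58, -3.087, 0.001]
wrist_force: [0.3, 0.3, 0.0]
width: 0.0177
```

>>> servo_tool --series '[-0.75,-0.62,0,0,-0.75,-0.62,0,0,-0.75,-0.62,0,0,-0.75,-0.62,0,0,-0.75,-0.62,0,0,-0.75,-0.62,0,0,-0.75,-0.62,0,0,-0.75,-0.62,0,0,-0.5,-0.42,0,0,0,0,0,1,0,0,0,1,0,0,0,1]'

```text
time: 2.1
ee_pos: [0.6184, -0.082, 0.1933]
eef_rot: [-0.907, -3.006, 0.0]
wrist_force: [-1.0, -0.5, 0.0]
width: 0.0002
```

>>> servo_tool --series '[0,0,0,1,0,0,0,1,0,0,0,1,0,0,0,1,0,0,0,1,0,0,0,1,0,0,0,1,0,0,0,1,0,0,0,1,0,0,0,1,0,0,0,1,0,0,0,0.15]'

```text
time: 3.1
ee_pos: [0.6184, -0.0808, 0.1936]
eef_rot: [-1.976, -2.441, 0.001]
wrist_force: [0.3, -0.2, 0.0]
width: 0.0003
```

```bash
cat > st.py <<'E'
from rig import *
from h import *
from scipy.spatial.transform import Rotation as R
s=observe();Rm=R.from_rotvec(s["eef_rot"]).as_matrix()
T=np.eye(4);T[:3,:3]=Rm;T[:3,3]=s["ee_pos"]
print(round(s["time"],2),s["ee_pos"].round(4),"tool x heading",np.degrees(np.arctan2(Rm[1,0],Rm[0,0])).round(2),"zax",Rm[:,2].round(3),"F",s["wrist_force"].round(2),"w",round(s["width"],4))
E
python3 - <<'E'
from st import *
c=capture("wrist");print(c["hand_eye"].round(4).tolist(),c["fx"],c["k1"])
cv2.imwrite("pics/w1.png",c["img"][...,::-1]);np.savez("w1.npz",TT=T,**c)
E
```

```text
3.1 [ 0.6184 -0.0808  0.1936] tool x heading 102.02 zax [-0.001 -0.    -1.   ] F [ 0.3  -0.24  0.05] w 0.0003
[[0.0002, -0.9688, -0.2479, 0.0687], [1.0, 0.0, 0.0006, -0.0002], [-0.0005, -0.2479, 0.9688, -0.1914], [0.0, 0.0, 0.0, 1.0]] 365.37113886839205 -0.05954516767873997
```

View pics/w1.png

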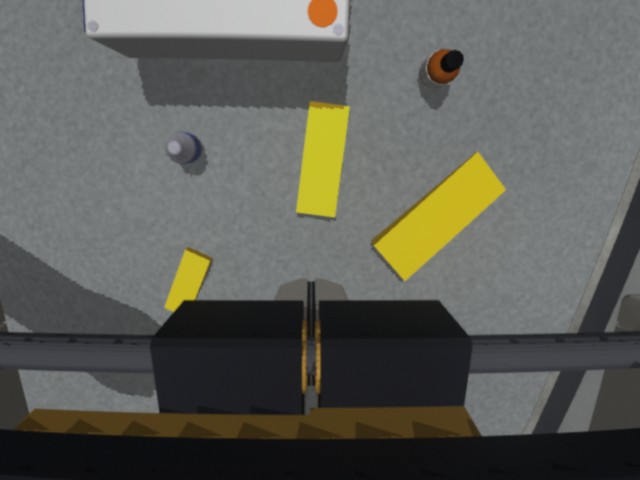

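The wrist view shows the middle wedge from (330,105) to (316,215), the sticker at (322,12), and open bench behind the thick end. I'll measure from this view.

```bash
cat > wm.py <<'E'
from h import *
def ang(a,b): return np.degrees(np.arctan2(*(b-a)[1::-1]))
def meas(c,T,seed):
    W=T@c["hand_eye"]
    m,cs=blobs(c["img"],(20,90,40),(38,255,255))
    k=[k for k in cs if cv2.contourArea(k)>500 and cv2.pointPolygonTest(k,seed,False)>0][0]
    b=cv2.boxPoints(cv2.minAreaRect(k));b=b[np.argsort(b[:,1])]
    thin=onplane(c,[b[:2].mean(0)],.002,W)[0];thick=onplane(c,[b[2:].mean(0)],.016,W)[0]
    print("boxpx",b.round(0).tolist());print("thin",thin.round(4),"thick",thick.round(4),"L",np.linalg.norm((thin-thick)[:2]).round(4),"head",ang(thick,thin).round(2))
    m,cs=blobs(c["img"],(4,150,110),(16,255,255),100)
    st=None
    for k in cs:
        M=cv2.moments(k);u=(M["m10"]/M["m00"],M["m01"]/M["m00"]);p=onplane(c,[u],.09,W)[0];print("orange",M["m00"],np.round(u,1),p.round(4))
    return thin,thick
def rel(thin,thick,s):
    d=(thin-thick)[:2];L=np.linalg.norm(d);d/=L;v=np.array(s)[:2]-thick[:2]
    print("screw: along from thick",(v@d).round(4),"left-lateral",(d[0]*v[1]-d[1]*v[0]).round(4),"dir thick->screw",np.degrees(np.arctan2(v[1],v[0])).round(2))
E
python3 - <<'E'
from wm import *
c=dict(np.load("w1.npz"));a,b=meas(c,c["TT"],(322,160));rel(a,b,(.5905,.0855))
E
```

```text
boxpx [[309.0, 100.0], [350.0, 105.0], [295.0, 212.0], [336.0, 218.0]]
thin [0.612  0.0365 0.002 ] thick [ 0.6215 -0.0746  0.016 ] L 0.1115 head 94.93
orange 164.5 [438.2  62.3] [0.6841 0.0714 0.09  ]
orange 596.0 [322.1  11.9] [0.5912 0.0863 0.09  ]
screw: along from thick 0.1622 left-lateral 0.0172 dir thick->screw 100.98
```

>>> servo_tool --series '[-0.78,0.16,0,0,0,0,0.8,0,0,0,0.9,0,0,0,0.9,0,0,0,0.9,0,0,0,0.5,0,0,0,0.3,0,0,0,0.2,0,0,0,0,0,0,0,0,0]'

```text
time: 3.98
ee_pos: [0.6325, -0.1107, 0.0153]
eef_rot: [1.973, 2.442, 0.001]
wrist_force: [-0.2, 0.9, 0.1]
width: 0.0005
```

Run:
```python
from st import *
```

```text
3.98 [ 0.6325 -0.1107  0.0153] tool x heading 102.12 zax [ 0.002 -0.    -1.   ] F [-0.17  0.9   0.08] w 0.0005
```

>>> servo_tool --series '[0,-0.05,0.1,0,0,0,0.08,0,0.3,0,0,0,0.25,0,0,0,0.1,0,0,0,0.1,0,0,0,0.12,0,0,0,0.15,0,0,0,0.15,0,0,0,0.15,0,0,0,0.1,0,0,0,0,0,0,0]'

```text
time: 4.98
ee_pos: [0.6175, -0.0534, 0.0069]
eef_rot: [-1.972, -2.444, -0.001]
wrist_force: [-0.9, 0.4, -0.3]
width: 0.0006
```

Run:
```python
from st import *
c=capture("wrist");cv2.imwrite("pics/w2.png",c["img"][...,::-1]);np.savez("w2.npz",TT=T,**c)
c=capture("top");cv2.imwrite("pics/t2.png",cv2.resize(c["img"][160:300,180:420,::-1],(800,467)));np.savez("t2.npz",**c)
c=capture("side");cv2.imwrite("pics/s2.png",cv2.resize(c["img"][150:310,230:410,::-1],(675,600)))
```

```text
4.98 [ 0.6175 -0.0534  0.0069] tool x heading 102.2 zax [-0.001  0.001 -1.   ] F [-0.9   0.36 -0.26] w 0.0006
```

View pics/w2.png

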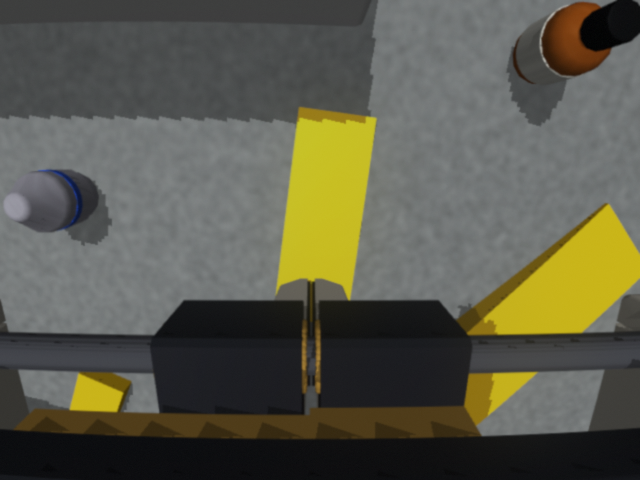

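View pics/s2.png

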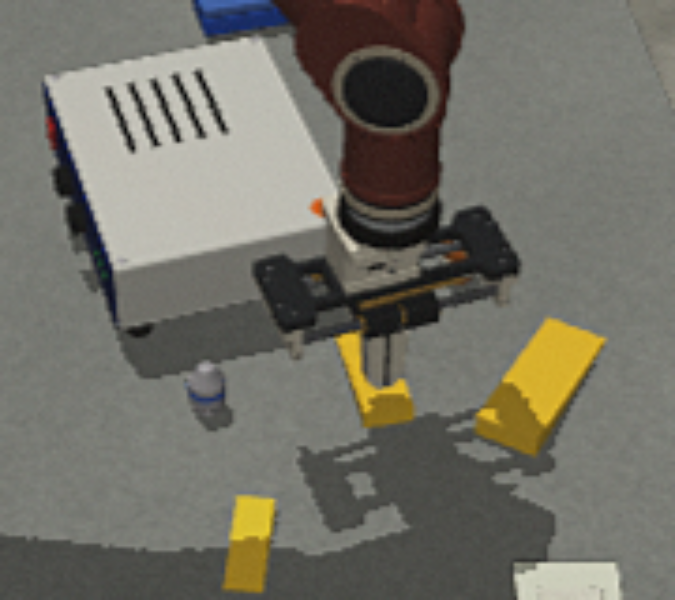

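Run:
```python
from st import *
from wm import *
c=dict(np.load("w2.npz"));W=c["TT"]@c["hand_eye"]
print("wrist thin", onplane(c,[(298,107),(376,118)],.002,W).round(4))
print("tcp in wrist px",proj(c,c["TT"][:3,3],W), "tip back", proj(c,c["TT"]@np.array([0,0,-.02,1]) ,W) if 0 else "")
s=dict(np.load("side0.npz"));p=proj(s,c["TT"][:3,3]);print("tcp side",p,"zoom",(p-[230,150])*3.75)
t=dict(np.load("t2.npz"));s=capture("side")
zm=s["z_map"]
for (u,v) in [(333,250),(332,252),(338,258),(333,262),(325,243)]:
    d=rays(s,[(u,v)])[0]*zm[v,u];print((u,v),(s["T"]@np.r_[d,1])[:3].round(4))
cv2.imwrite("pics/s3.png",cv2.resize(s["img"][210:290,290:390,::-1],(750,600),interpolation=cv2.INTER_NEAREST))
```

```text
5.13 [ 0.6178 -0.0556  0.0071] tool x heading 102.08 zax [ 0.    -0.001 -1.   ] F [ 0.37 -0.58 -0.11] w 0.0008
wrist thin [[0.5919 0.034  0.002 ]
 [0.6321 0.0374 0.002 ]]
tcp in wrist px [[310.83296538 279.00757681]] tip back 
tcp side [[331.88459643 255.69056236]] zoom [[382.06723663 396.33960884]]
(333, 250) [ 0.6175 -0.0668  0.046 ]
(332, 252) [ 0.6157 -0.0622  0.0327]
(338, 258) [ 0.6322 -0.0735  0.0166]
(333, 262) [ 0.6172 -0.0763  0.0043]
(325, 243) [0.6058 0.0054 0.0022]
```

View pics/s3.png

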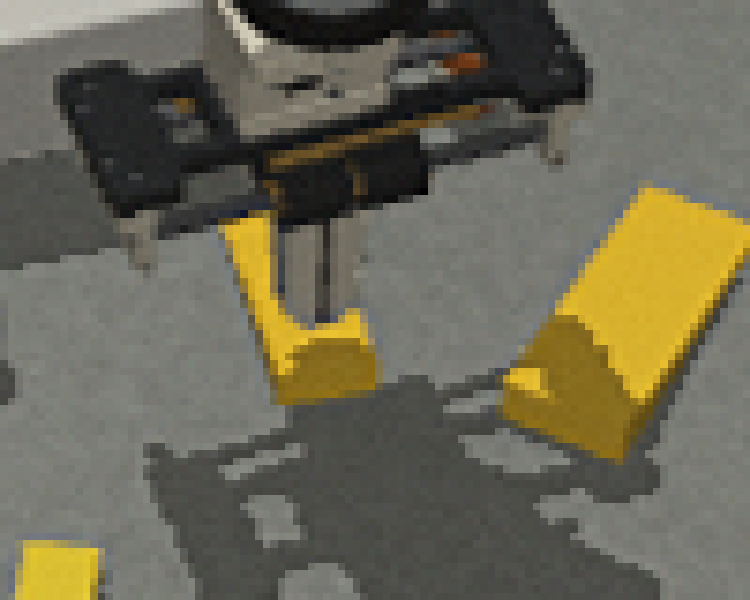

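View pics/t2.png

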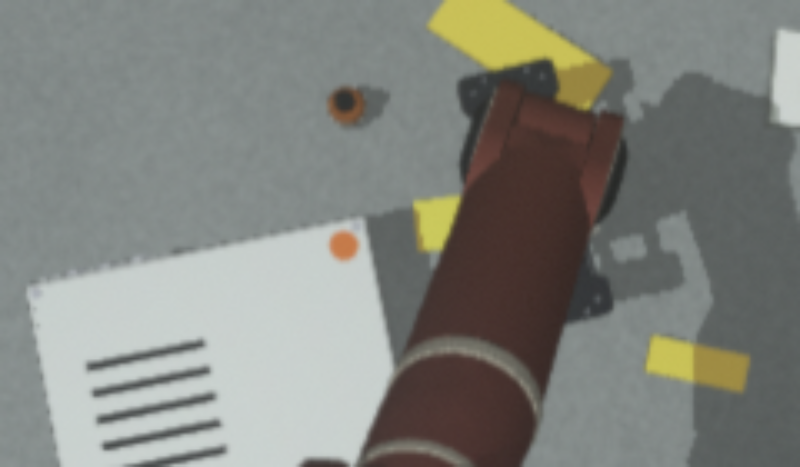

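Run:
```python
from wm import *
for f in["w1","w2"]:
    c=dict(np.load(f+".npz"));H=c["hand_eye"];zm=c["z_map"]
    print(f,"TCP",c["TT"][:3,3].round(4))
    for uv in [(290,288),(300,283),(330,288),(320,285),(300,295),(250,200),(480,130),(330,150),(325,250),(150,120),(220,20)]:
        d=rays(c,[uv])[0]*zm[uv[1],uv[0]];p=H@np.r_[d,1];print(uv,"tool",p[:3].round(4),"world",(c["TT"]@p)[:3].round(4))
```

```text
w1 TCP [ 0.6184 -0.0808  0.1936]
(290, 288) tool [ 0.0097 -0.0093 -0.0387] world [ 0.6073 -0.0733  0.2324]
(300, 283) tool [ 0.0093 -0.0051 -0.0315] world [ 0.6115 -0.0728  0.2251]
(330, 288) tool [ 0.0095  0.0085 -0.0384] world [ 0.6248 -0.0698  0.232 ]
(320, 285) tool [ 0.0098  0.0041 -0.0353] world [ 0.6204 -0.0704  0.229 ]
(300, 295) tool [ 0.0095 -0.0046 -0.0464] world [ 0.6119 -0.0726  0.2401]
(250, 200) tool [ 0.0191 -0.0638  0.1912] world [ 0.5518 -0.0755  0.0025]
(480, 130) tool [0.0914 0.173  0.1923] world [0.7683 0.0446 0.0011]
(330, 150) tool [0.0701 0.0194 0.1861] world [ 0.6225 -0.0083  0.0075]
(325, 250) tool [-0.0353  0.0155  0.1912] world [ 0.6407 -0.1122  0.0024]
(150, 120) tool [ 0.101  -0.1634  0.193 ] world [ 0.4373 -0.0161  0.0008]
(220, 20) tool [ 0.1642 -0.067   0.1037] world [0.5185 0.0658 0.0901]
w2 TCP [ 0.6175 -0.0534  0.0069]
(290, 288) tool [ 0.0097 -0.0093 -0.0388] world [ 0.6064 -0.046   0.0457]
(300, 283) tool [ 0.01   -0.005  -0.0332] world [ 0.6105 -0.0447  0.0402]
(330, 288) tool [ 0.01    0.0085 -0.0395] world [ 0.6237 -0.0419  0.0464]
(320, 285) tool [ 0.0102  0.0041 -0.0364] world [ 0.6194 -0.0426  0.0433]
(300, 295) tool [ 0.0098 -0.0046 -0.0472] world [ 0.6109 -0.0449  0.0542]
(250, 200) tool [ 0.0431 -0.033   0.0059] world [ 0.5762 -0.0182  0.001 ]
(480, 130) tool [0.0804 0.0891 0.0064] world [6.876e-01 4.400e-02 6.000e-04]
(330, 150) tool [0.0694 0.0098 0.0014] world [0.6124 0.0165 0.0056]
(325, 250) tool [ 0.0179  0.0075 -0.0046] world [ 0.621  -0.0343  0.0115]
(150, 120) tool [ 0.0853 -0.0842  0.0064] world [0.5172 0.0122 0.0006]
(220, 20) tool [ 0.1242 -0.039  -0.0199] world [0.5531 0.0597 0.027 ]
```

Run:
```python
from wm import *
c=dict(np.load("w1.npz"));H=c["hand_eye"];zm=c["z_map"]
for u in range(270,356,6):
    col=zm[:,u]; v=np.where((col[240:]<.25)&(col[240:]>0))[0][0]+240
    out=[]
    for vv in (v,v+1,v+3):
        d=rays(c,[(u,vv)])[0]*zm[vv,u];out.append((H@np.r_[d,1])[:3].round(4).tolist())
    print(u,v,out)
print(proj(c,[[.0075,0,0],[.0097,0,0],[.0097,0,-.019],[.0097,0,-.028],[-.0075,0,0],[0,0,0]],H).round(1))
s=dict(np.load("side0.npz"))
from rig import *
s=capture("side");TT=dict(np.load("w2.npz"))["TT"]
for v in range(240,262,2):
  r=[]
  for u in (329,332,335):
    d=rays(s,[(u,v)])[0]*s["z_map"][v,u];r.append((s["T"]@np.r_[d,1])[:3].round(3).tolist())
  print(v,r)
```

```text
270 300 [[0.0364, -0.0093, -0.1152], [0.036, -0.0093, -0.1148], [0.0364, -0.0091, -0.1169]]
276 294 [[0.009, -0.0151, -0.0442], [0.0096, -0.0148, -0.0468], [0.0095, -0.0146, -0.0487]]
282 284 [[0.009, -0.0134, -0.0318], [0.0096, -0.0132, -0.0347], [0.0096, -0.013, -0.0374]]
288 282 [[0.0097, -0.0107, -0.031], [0.0094, -0.0106, -0.0316], [0.0092, -0.0105, -0.0337]]
294 280 [[0.0089, -0.0081, -0.0262], [0.0098, -0.0079, -0.03], [0.0095, -0.0078, -0.0319]]
300 278 [[0.0095, -0.0052, -0.025], [0.0094, -0.0052, -0.0261], [0.0095, -0.0051, -0.0293]]
306 278 [[0.0094, -0.0024, -0.0246], [0.0096, -0.0023, -0.0266], [0.0096, -0.0023, -0.0294]]
312 281 [[0.0081, 0.0005, -0.0253], [0.0082, 0.0005, -0.027], [0.0078, 0.0005, -0.0287]]
318 278 [[0.0095, 0.0034, -0.0251], [0.0092, 0.0034, -0.0255], [0.0097, 0.0033, -0.0297]]
324 279 [[0.0097, 0.0062, -0.0271], [0.0095, 0.0062, -0.0279], [0.0097, 0.0061, -0.0311]]
330 282 [[0.0098, 0.0089, -0.0313], [0.0097, 0.0088, -0.0324], [0.0095, 0.0087, -0.0346]]
336 283 [[0.01, 0.0115, -0.0332], [0.0094, 0.0116, -0.0329], [0.0095, 0.0114, -0.0357]]
342 287 [[
[... 488 characters left out ...]
3, 0.075]]
244 [[0.605, -0.068, 0.074], [0.614, -0.066, 0.071], [0.623, -0.063, 0.066]]
246 [[0.605, -0.067, 0.065], [0.615, -0.061, 0.058], [0.624, -0.059, 0.054]]
248 [[0.605, -0.069, 0.058], [0.615, -0.066, 0.053], [0.624, -0.063, 0.049]]
250 [[0.606, -0.068, 0.049], [0.615, -0.066, 0.045], [0.624, -0.064, 0.043]]
252 [[0.606, -0.068, 0.041], [0.615, -0.066, 0.037], [0.628, -0.048, 0.015]]
254 [[0.609, -0.052, 0.014], [0.617, -0.055, 0.016], [0.626, -0.057, 0.017]]
256 [[0.607, -0.061, 0.016], [0.617, -0.059, 0.012], [0.626, -0.057, 0.008]]
258 [[0.607, -0.066, 0.012], [0.616, -0.066, 0.01], [0.624, -0.07, 0.014]]
260 [[0.606, -0.073, 0.011], [0.614, -0.076, 0.013], [0.622, -0.08, 0.017]]
```

The camera depth in both views shows the real fingertips end about 25 mm above the reported TCP. The fingers therefore passed over the wedge with no force, and it hasn't moved. I'll back off and lower by the true tip height.

>>> servo_tool --series '[-0.5,0,0,0,-0.7,0.08,0,0,0,0,0,0,0,0,0.2,0,0,0,0.2,0,0,0,0.1,0,0,0,0,0]'

```text
time: 5.82
ee_pos: [0.6294, -0.0993, -0.015]
eef_rot: [-1.97, -2.442, 0.002]
wrist_force: [-0.2, -0.0, -1.2]
width: 0.0007
```

Run:
```python
from st import *
s=capture("side")
for v in range(250,272,2):
  r=[]
  for u in (329,332,335):
    d=rays(s,[(u,v)])[0]*s["z_map"][v,u];r.append((s["T"]@np.r_[d,1])[:3].round(3).tolist())
  print(v,r)
cv2.imwrite("pics/s4.png",cv2.resize(s["img"][210:290,290:390,::-1],(750,600),interpolation=cv2.INTER_NEAREST))
```

```text
5.82 [ 0.6294 -0.0993 -0.015 ] tool x heading 102.2 zax [-0.004  0.002 -1.   ] F [-0.21 -0.03 -1.22] w 0.0007
250 [[0.599, -0.105, 0.089], [0.603, -0.127, 0.112], [0.61, -0.135, 0.12]]
252 [[0.611, -0.037, 0.007], [0.601, -0.136, 0.114], [0.609, -0.138, 0.115]]
254 [[0.593, -0.139, 0.111], [0.601, -0.14, 0.11], [0.609, -0.14, 0.109]]
256 [[0.607, -0.061, 0.016], [0.609, -0.1, 0.058], [0.609, -0.14, 0.1]]
258 [[0.606, -0.07, 0.016], [0.609, -0.1, 0.049], [0.614, -0.116, 0.066]]
260 [[0.606, -0.071, 0.009], [0.609, -0.1, 0.04], [0.616, -0.11, 0.051]]
262 [[0.605, -0.075, 0.005], [0.611, -0.095, 0.026], [0.616, -0.109, 0.041]]
264 [[0.605, -0.078, -0.001], [0.61, -0.099, 0.022], [0.616, -0.112, 0.036]]
266 [[0.603, -0.088, 0.002], [0.613, -0.087, -0.0], [0.617, -0.111, 0.026]]
268 [[0.603, -0.094, -0.001], [0.611, -0.095, -0.001], [0.617, -0.109, 0.014]]
270 [[0.602, -0.1, -0.003], [0.61, -0.102, -0.002], [0.619, -0.103, -0.001]]
```

View pics/s4.png

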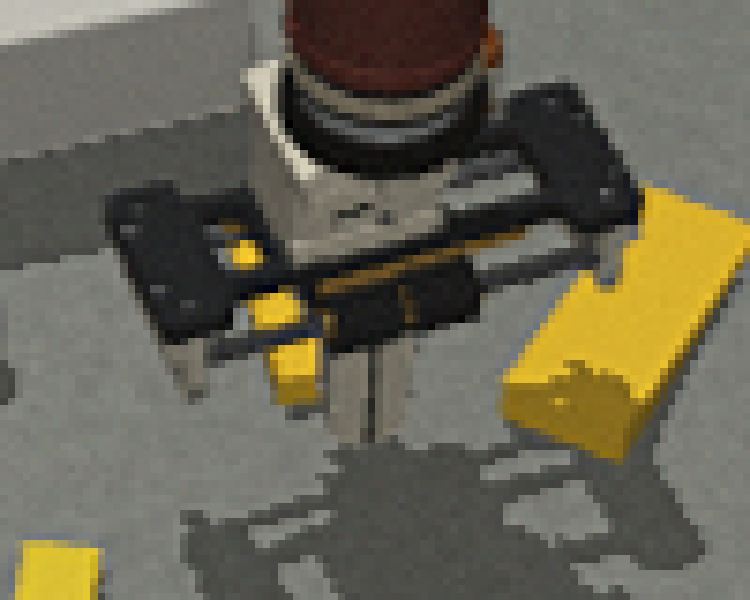

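Run:
```python
from st import *
s=capture("side")
for u,v in [(316,262),(315,261),(315,259),(371,246),(371,245),(371,243)]:
    d=rays(s,[(u,v)])[0]*s["z_map"][v,u];print((s["T"]@np.r_[d,1])[:3].round(3).tolist())
```

```text
5.87 [ 0.6299 -0.0997 -0.0142] tool x heading 102.2 zax [-0.003  0.001 -1.   ] F [-0.17  0.06 -0.2 ] w 0.0003
[0.556, -0.149, 0.094]
[0.553, -0.151, 0.101]
[0.552, -0.152, 0.111]
[0.715, -0.116, 0.101]
[0.713, -0.12, 0.109]
[0.714, -0.115, 0.112]
```

>>> servo_tool --series '[0,0,0.08,0,0,0,0.06,0,0,0,0,0,0,0,0,0]'

```text
time: 6.25
ee_pos: [0.6308, -0.1014, -0.0186]
eef_rot: [-1.975, -2.443, 0.0]
wrist_force: [0.3, -0.8, -0.0]
width: 0.0003
```

>>> servo_tool --series '[0.2,0,0,0,0.2,0,0,0,0.1,0,0,0,0.1,0,0,0,0.1,0,0,0,0.1,0,0,0,0.1,0,0,0,0.1,0,0,0,0.1,0,0,0,0.1,0,0,0,0,0,0,0,0,0,0,0]'

```text
time: 7.25
ee_pos: [0.6207, -0.054, -0.0187]
eef_rot: [-1.974, -2.443, 0.0]
wrist_force: [0.0, -0.0, 0.7]
width: 0.0006
```

Run:
```python
from st import *
c=capture("wrist");cv2.imwrite("pics/w5.png",c["img"][...,::-1]);np.savez("w5.npz",TT=T,**c)
c=capture("side");cv2.imwrite("pics/s5.png",cv2.resize(c["img"][170:290,270:390,::-1],(600,600),interpolation=cv2.INTER_NEAREST))
```

```text
7.25 [ 0.6207 -0.054  -0.0187] tool x heading 102.14 zax [-0.  0. -1.] F [ 0.01 -0.04  0.69] w 0.0006
```

View pics/w5.png

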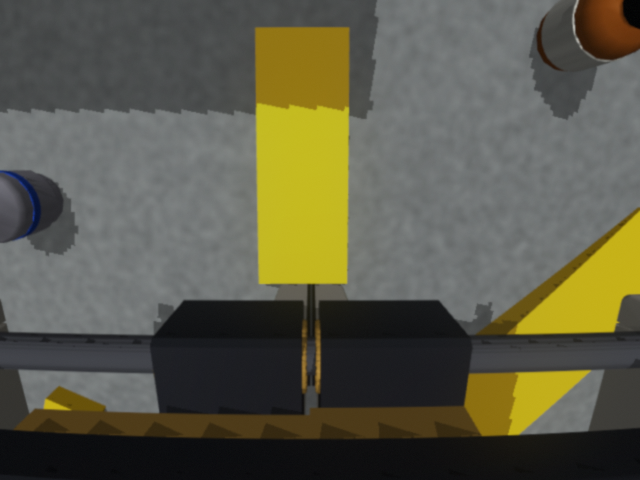

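View pics/s5.png

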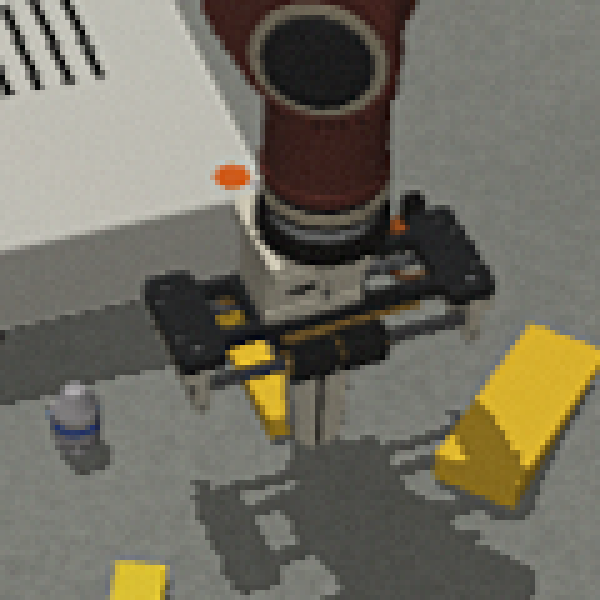

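The wedge is now flush with the fingers and moving (thin end at row 28, columns 256–349). I'll check the line to the screw.

Run:
```python
from wm import *
c=dict(np.load("w5.npz"));W=c["TT"]@c["hand_eye"]
a=onplane(c,[(256,28),(349,28)],.002,W).mean(0);b=onplane(c,[(259,283),(347,283)],.016,W).mean(0)
print(a.round(4),b.round(4),np.linalg.norm((a-b)[:2]));rel(a,b,(.591,.086))
```

```text
[0.5918 0.0631 0.002 ] [ 0.615  -0.0445  0.016 ] 0.11006849910038807
screw: along from thick 0.1326 left-lateral -0.004 dir thick->screw 100.4
```

>>> servo_tool --series '[0.1,0.005,0,0,0.1,0.005,0,0,0.1,0.005,0,0,0.1,0.005,0,0,0.1,0.005,0,0,0.1,0.005,0,0,0.1,0.005,0,0,0.1,0.005,0,0,0,0,0,0,0,0,0,0]'

```text
time: 8.18
ee_pos: [0.6155, -0.0222, -0.0186]
eef_rot: [-1.974, -2.443, -0.0]
wrist_force: [0.3, -0.9, -0.6]
width: 0.0005
```

```bash
cat > look.py <<'E'
import sys
from st import *
n=sys.argv[1]
c=capture("wrist");cv2.imwrite(f"pics/w{n}.png",c["img"][...,::-1]);np.savez(f"w{n}.npz",TT=T,**c)
c=capture("top");m,cs=blobs(c["img"],(4,110,110),(16,255,255),10)
for k in cs:
    M=cv2.moments(k);u=(M["m10"]/M["m00"],M["m01"]/M["m00"]);print("top",M["m00"],np.round(u,1),onplane(c,[u],.09)[0].round(4))
print([observe()["wrist_force"].round(2).tolist()])
E
python3 look.py 6
```

```text
8.18 [ 0.6155 -0.0222 -0.0186] tool x heading 102.14 zax [-0.  0. -1.] F [ 0.31 -0.95 -0.57] w 0.0005
top 37.5 [282.6 233.3] [0.5918 0.086  0.09  ]
[[0.02, 0.63, -0.19]]
```

View pics/w6.png

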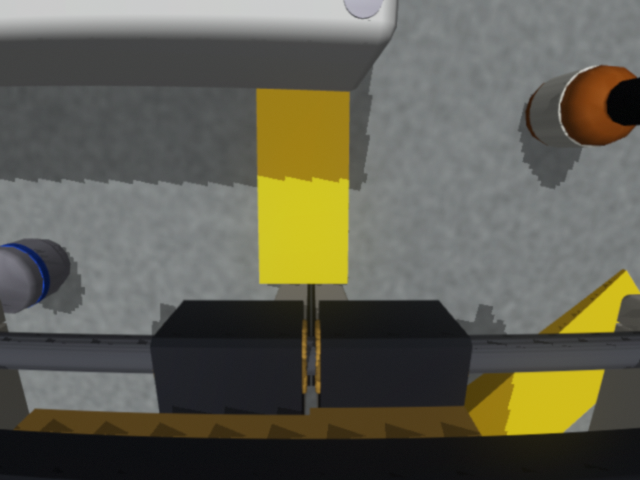

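>>> servo_tool --series '[0.05,0.002,0,0,0.05,0.002,0,0,0,0,0,0]'

```text
time: 8.53
ee_pos: [0.6149, -0.0185, -0.0186]
eef_rot: [-1.974, -2.443, -0.0]
wrist_force: [0.3, 0.6, -0.2]
width: 0.0005
```

>>> servo_tool --series '[0.04,0.002,0,0,0.04,0.002,0,0,0,0,0,0]'

```text
time: 8.78
ee_pos: [0.6145, -0.0153, -0.0185]
eef_rot: [-1.974, -2.443, -0.0]
wrist_force: [-0.3, 0.3, 0.1]
width: 0.0005
```

>>> servo_tool --series '[0.04,0.002,0,0,0.04,0.002,0,0,0,0,0,0]'

```text
time: 9.03
ee_pos: [0.6139, -0.0121, -0.0186]
eef_rot: [-1.974, -2.443, -0.0]
wrist_force: [0.6, 0.5, -0.2]
width: 0.0005
```

>>> servo_tool --series '[0.04,0.002,0,0,0.04,0.002,0,0,0,0,0,0]'

```text
time: 9.28
ee_pos: [0.6135, -0.0094, -0.0185]
eef_rot: [1.974, 2.443, -0.0]
wrist_force: [1.1, -0.8, -0.8]
width: 0.0005
```

>>> servo_tool --series '[0.04,0.002,0,0,0.04,0.002,0,0,0,0,0,0]'

```text
time: 9.53
ee_pos: [0.6134, -0.008, -0.0184]
eef_rot: [1.974, 2.441, -0.002]
wrist_force: [0.0, -2.8, -0.6]
width: 0.0005
```

```bash
python3 look.py 7; python3 look.py 7b
```

```text
9.53 [ 0.6134 -0.008  -0.0184] tool x heading 102.05 zax [ 0.001 -0.002 -1.   ] F [ 0.02 -2.78 -0.55] w 0.0005
top 37.5 [282.6 233.3] [0.5918 0.086  0.09  ]
top 10.5 [283.9 193.9] [0.69   0.0808 0.09  ]
[[0.64, -4.97, -0.61]]
9.63 [ 0.6133 -0.008  -0.0184] tool x heading 102.04 zax [ 0.001 -0.002 -1.   ] F [ 0.64 -4.97 -0.61] w 0.0003
top 37.5 [282.6 233.3] [0.5918 0.086  0.09  ]
[[1.33, -5.21, -0.58]]
```

View pics/w7.png

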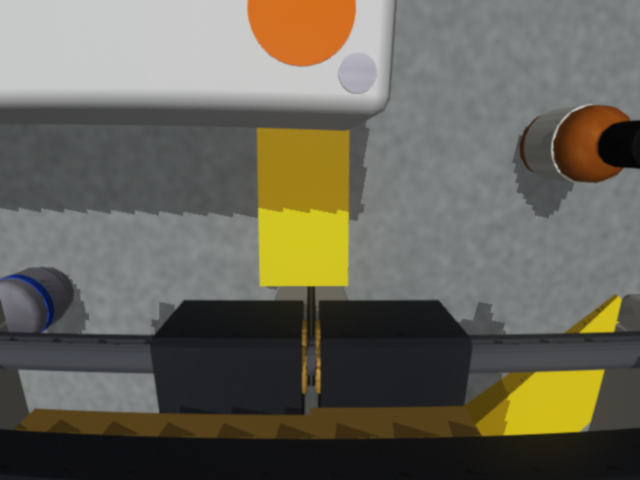

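It is snug: the force holds steady at about 5 N, the box hasn't moved, and the sticker sits on the wedge's centre line. I'll back off, lift and go over the sticker.

>>> servo_tool --series '[-0.2,0,0,0,-0.3,0,0,0,0,0,-0.6,0,0,0,-0.9,0,0,0,-0.9,0,0,0,-0.9,0,0,0,0,0,0.9,-0.02,0,0,0.9,-0.02,0,0,0.8,-0.02,0,0,0.31,0,0,0,0,0,0,0]'

```text
time: 10.73
ee_pos: [0.5891, 0.0934, 0.1129]
eef_rot: [-1.962, -2.448, -0.003]
wrist_force: [0.1, 1.3, -0.1]
width: 0.0005
```

```bash
python3 look.py 8
python3 - <<'E'
from st import *
c=capture("top");m,cs=blobs(c["img"],(20,90,40),(38,255,255))
cv2.imwrite("pics/t8.png",cv2.resize(c["img"][160:300,180:420,::-1],(800,467)))
c=capture("side");cv2.imwrite("pics/s8.png",cv2.resize(c["img"][150:290,250:390,::-1],(600,600),interpolation=cv2.INTER_NEAREST))
E
```

```text
10.73 [0.5891 0.0934 0.1129] tool x heading 102.57 zax [-0.002  0.004 -1.   ] F [ 0.07  1.35 -0.08] w 0.0005
[[0.38, -0.59, -0.06]]
10.83 [0.5906 0.0863 0.1134] tool x heading 102.09 zax [-0.    -0.001 -1.   ] F [ 0.38 -0.59 -0.06] w 0.0006
```

View pics/s8.png

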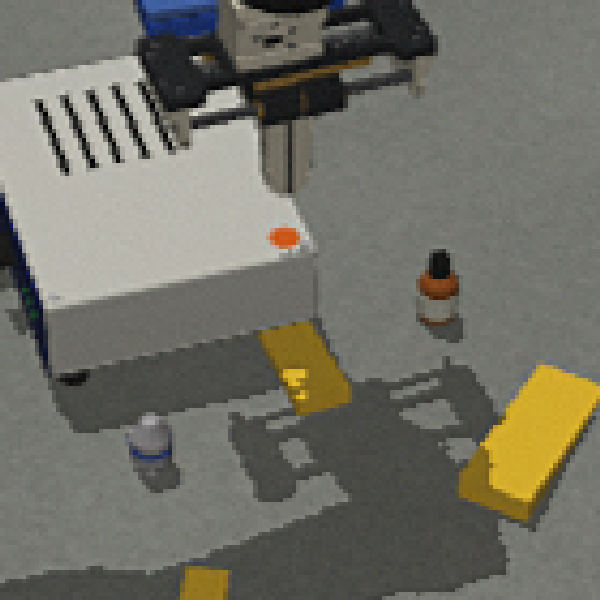

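View pics/w8.png

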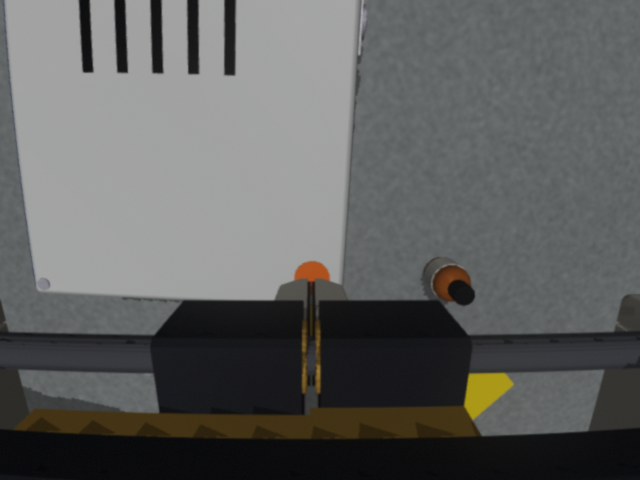

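The fingertips are centred over the sticker and the wedge has stayed under the corner. Now I'll lower them and press.

>>> servo_tool --series '[0,0,0.4,0,0,0,0.4,0,0,0,0.2,0,0,0,0.1,0,0,0,0,0,0,0,0,0]'

```text
time: 11.43
ee_pos: [0.5909, 0.0865, 0.0698]
eef_rot: [1.976, 2.441, 0.0]
wrist_force: [0.4, 0.1, 0.1]
width: 0.0006
```

>>> servo_tool --series '[0,0,0.05,0,0,0,0.03,0,0,0,0,0,0,0,0,0]'

```text
time: 11.77
ee_pos: [0.5905, 0.0876, 0.0665]
eef_rot: [1.974, 2.443, 0.0]
wrist_force: [0.2, -0.5, -0.1]
width: 0.0001
```

>>> servo_tool --series '[0,0,0.04,0,0,0,0,0,0,0,0,0]'

```text
time: 12.02
ee_pos: [0.5908, 0.0876, 0.0659]
eef_rot: [1.974, 2.443, 0.002]
wrist_force: [-1.6, 0.6, 5.2]
width: 0.0006
```

>>> servo_tool --series '[0,0,0.04,0,0,0,0,0,0,0,0,0]'

```text
time: 12.27
ee_pos: [0.591, 0.0875, 0.0657]
eef_rot: [1.974, 2.443, 0.003]
wrist_force: [-3.0, -0.9, 13.7]
width: 0.0005
```

>>> servo_tool --series '[0,0,-0.01,0,0,0,0,0,0,0,0,0,0,0,0,0,0,0,0,0,0,0,0,0]'

```text
time: 12.77
ee_pos: [0.591, 0.0875, 0.0657]
eef_rot: [1.974, 2.443, 0.003]
wrist_force: [-3.1, 0.7, 11.2]
width: 0.0006
```

Run:
```python
from st import *
c=capture("side");cv2.imwrite("pics/s9.png",cv2.resize(c["img"][150:290,250:390,::-1],(600,600),interpolation=cv2.INTER_NEAREST))
```

```text
12.77 [0.591  0.0875 0.0657] tool x heading 102.11 zax [ 0.002  0.001 -1.   ] F [-3.09  0.69 11.22] w 0.0006
```

View pics/s9.png

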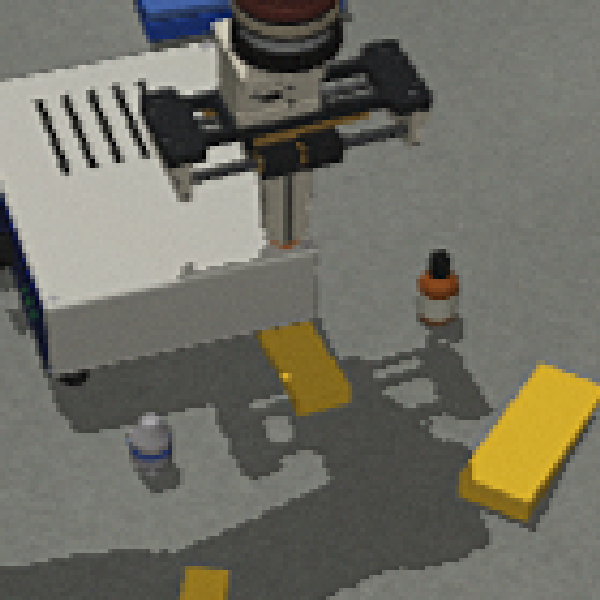

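The corner holds at 11–14 N with only about 0.2 mm of movement, so I'll lift off and take a last look.

>>> servo_tool --series '[0,0,-0.1,0,0,0,-0.4,0,0,0,-0.9,0,0,0,-0.9,0,0,0,-0.6,0,0,0,0,0,0,0,0,0,0,0,0,0]'

```text
time: 13.48
ee_pos: [0.5895, 0.0876, 0.1784]
eef_rot: [-1.974, -2.442, 0.002]
wrist_force: [-0.6, -0.3, -1.0]
width: 0.0
```

>>> servo_tool --series '[-0.8,0,0,0,-0.9,0,0,0,-0.9,0,0,0,-0.4,0,0,0,0,0,0,0,0,0,0,0,0,0,0,0]'

```text
time: 14.07
ee_pos: [0.6147, -0.0277, 0.1778]
eef_rot: [-1.97, -2.442, 0.001]
wrist_force: [-0.4, 1.1, 0.5]
width: 0.0005
```

```bash
python3 look.py 10
python3 - <<'E'
from st import *
c=dict(np.load("w10.npz"));W=c["TT"]@c["hand_eye"]
hsv=cv2.cvtColor(c["img"],cv2.COLOR_RGB2HSV)
# plane fit of box top from wrist depth
zm=c["z_map"];P=[]
for v in range(0,300,4):
    for u in range(0,640,4):
        if zm[v,u]>0:
            p=W@np.r_[rays(c,[(u,v)])[0]*zm[v,u],1]
            if .082<p[2]<.098: P.append(p[:3])
P=np.array(P);A=np.c_[P[:,:2]-[.591,.086],np.ones(len(P))];print(len(P),np.linalg.lstsq(A,P[:,2],rcond=None)[0].round(4),np.ptp(P,axis=0))
E
```

```text
14.07 [ 0.6147 -0.0277  0.1778] tool x heading 102.21 zax [-0.003  0.002 -1.   ] F [-0.41  1.06  0.52] w 0.0005
top 36.5 [282.6 233.2] [0.592 0.086 0.09 ]
top 10.5 [283.9 193.9] [0.69   0.0808 0.09  ]
[[-0.46, 0.55, 0.35]]
14.17 [ 0.6151 -0.0271  0.1785] tool x heading 102.3 zax [-0.002  0.002 -1.   ] F [-0.46  0.55  0.35] w 0.0005
1920 [-0.0002  0.0077  0.0907] [0.2089421  0.10837295 0.01134088]
```

View pics/w10.png

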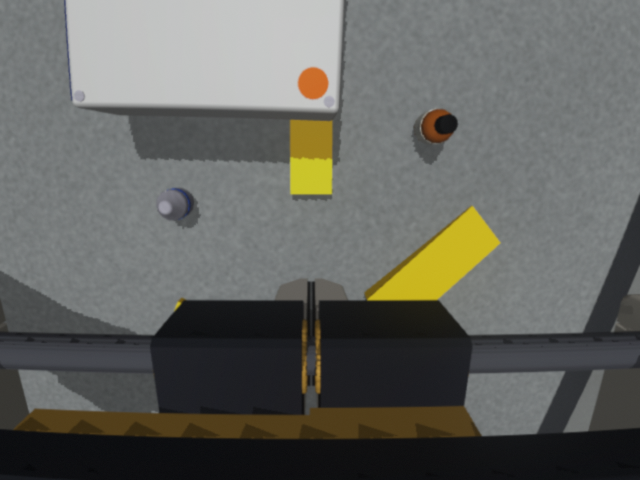

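Run:
```python
from st import *
def fit(c):
    m=np.zeros((480,640),np.uint8);cv2.fillPoly(m,[np.array([[193,248],[285,229],[299,300],[207,319]])],1)
    v,u=np.where((m>0)&(c["z_map"]>0));P=rays(c,np.c_[u,v])*c["z_map"][v,u][:,None];P=P@c["T"][:3,:3].T+c["T"][:3,3]
    ok=abs(P[:,2]-.09)<.02;P=P[ok];A=np.c_[P[:,:2]-[.591,.086],np.ones(len(P))]
    return len(P),np.linalg.lstsq(A,P[:,2],rcond=None)[0].round(4)
print(fit(dict(np.load("top0.npz"))))
for i in range(3): print(fit(capture("top")))
```

```text
14.17 [ 0.6151 -0.0271  0.1785] tool x heading 102.3 zax [-0.002  0.002 -1.   ] F [-0.46  0.55  0.35] w 0.0005
(6943, array([ 0.0011, -0.0015,  0.0913]))
(6574, array([-0.0005, -0.0013,  0.0912]))
(6577, array([-0.001 , -0.0008,  0.091 ]))
(6586, array([-0.0006, -0.0008,  0.0911]))
```

The box top's height and tilt match the start to within 0.3 mm and 0.002 rad, and it hasn't moved. I'm handing it in.

```bash
python3 -c "
from rig import *
print(close_job())"
```

```text
the job is handed in; nothing more can be done
None
```

I pushed the middle-sized yellow wedge, thin end first, under the bare screw, and the stickered corner stays firm when pressed. I handed the job in at about 14 s; it gave no verdict.

- **Push:** I used the closed fingertips on the wedge's thick end face, which also turned it about 7° onto the screw's line. I stopped when the push force held steady at about 5 N. The screw then stood about 24 mm in from the thin end, within about 5 mm of the centre line.
- **Press check:** I pressed the stickered corner with 11–14 N for about 0.5 s. The tip sank only about 0.2 mm further while the force rose from 5 to 14 N. That is more force than the 4 N needed.
- **Last checks:** The overhead camera shows the box top unchanged in height at the sticker (within 0.3 mm) and in tilt (within 0.002 rad). The sticker did not shift, the other things on the bench looked untouched in the last pictures, and the fingers are clear of everything.

**Disagreements:**
- **Fingertip position:** the wrist and side camera depth put the real fingertips about 25 mm above the reported TCP. My first push therefore passed over the wedge without touching it. I corrected for this by working from the measured tip height.
- **Tilt reading:** a noisy wrist-camera fit gave a tilt of 0.008 rad, against about 0.001 rad from the overhead camera. Both are under the 0.012 limit.
- **Not measured:** I could not directly measure how much load the screw puts on the wedge; I infer it from the push and press forces.

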